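Fold back a carton flap and point out the washer pump

TASK

Show the counter hand where the white-headed washer pump with two outlets is. With the fingertips, gently push the half-shut flap of the parts carton back over towards the outside, well past upright, so that it stays out of the way; then point down at the pump from two or three centimetres above its tip and stay there for a good two seconds, finishing while still pointing. Do not touch the pump itself, and do not lift or disturb the other parts or the things on the bench.

Things in the scene. Friction and masses are not known exactly. Their poses are not given: they have to be found in the camera images.
- carton: Open brown carton, does not slide: 200 mm along its x, 300 along its y, 110 high, walls 4 mm. Origin: centre of underside. Its -x long side, nearest the robot, carries the half-shut flap; the others hang outside. 70 mm dividers make three cells along y under the flap (centres x -49, y -98, 0, +98 mm; any may hold the pump) and two on the +x side. Nothing inside rises above the rim.
- flap (a joint): Angle of the half-shut flap about its crease, in rad: 0 = shut, level over the near row of cells; 1.57 = upright; larger = folded over outside, towards the robot (stop at 3.7). Starts at 0.95 to 1.25. The crease is a little stiff (about 0.03 N m): the flap stays where it is left.
- flap_hinge (a point): Middle of the crease: on top of the carton's -x wall, 112 mm above its underside; the crease runs along the carton's y.
- flap_edge (a point): Middle of the flap's free edge, 99 mm from the crease. The flap is a flat cardboard sheet 292 mm wide (along the carton's y) and 4 mm thick, with a paper label and a strip of tape on its outer face.
- pump: The washer pump to point at: upright, loose, in a cell of the near row; black motor can 34 mm across, on it a white head 40 mm across (56 to 78 mm above its foot) with two opposite white outlets along its x (reaching 32 mm from its axis) and a white nipple 13 mm across on top. 88 mm tall. Origin: centre of its foot, z up; any yaw.
- pump_top (a point): Top centre of the pump's white inlet nipple, 88 mm above its foot, about 18 mm below the carton's rim.
- black_pump: Another washer pump, all black, of the same size but with a single outlet; in another cell of the near row. Leave it alone. Origin: centre of its foot.
- indicator: Indicator lamp with amber lens, 46 x 66 x 77 mm, upright in the remaining cell of the near row. Leave it alone. Origin: centre of its underside.
- centre_cap: Round aluminium wheel centre cap, 68 mm across, 23 mm high, in the far row of the carton. Leave it alone. Origin: centre of its underside.
- horn: Red disc horn, 76 mm across, 36 mm high, in the far row of the carton. Leave it alone. Origin: centre of its underside.
- tape: Roll of packing tape lying flat on the bench left of the carton, 100 mm across, 48 mm high. Leave it alone. Origin: centre of its underside.
- spray: Blue spray can standing on the bench left of the carton, 56 mm across, 170 mm high. Leave it alone. Origin: centre of its foot.
- mug: White mug standing on the bench right of the carton, 82 mm across, 92 mm high. Leave it alone. Origin: centre of its foot.
- screwdriver: Screwdriver lying on the bench to the right, near the robot. Leave it alone. Origin: on its axis, on the bench.
Mind the look-alikes: they are no part of the job. What is shaped like the pump but purple or turquoise is not meant.

How it is judged:
By the outcome, as a careful person would: the job done as asked, in the order asked, and still so for the second after the job is handed in, with the robot touching nothing.
It also fails if it takes over 42 s, if anything falls off the work surface, if the arm or the gripper's body presses on something with over 40 N, if the wrist force passes 120 N, or if a joint passes its speed limit or range.

ROBOT

A 6-joint arm with a two-finger parallel gripper is mounted at the origin on the work surface. World frame = base frame: x ahead of the robot, y to its left, z up, the work surface at z = 0. Lengths are in mm, angles in rad, forces in N, time in s.
With the tool pointing down it reaches from about 300 to 775 mm from the base axis. Payload 14.6 kg.
Tool frame: the origin (TCP) lies midway between the tips of the shut fingers; the grasp point (between the pads) lies 19 mm behind it (manip.tcp_to_grasp is the distance from the TCP to the grasp point, in mm); z points along the fingers, x is the direction in which the jaws open and shut, and the axes are right-handed (so a half turn about z gives the same grasp; the last joint's range is limited). The gripper opens to 94 mm and grips with 3 to 60 N. Pads are 16 mm wide; open, the fingers measure 119 mm over their backs; the gripper's body (75 mm by 177 mm) begins 78 mm behind the grasp point.
Start: joints at [-0.067, 0.3, 1.521, -0, 1.321, -0.067], TCP at [549.99, -0.002, 205.446] pointing down, gripper open.
Joint ranges: [-3.03, 3.03], [-0.79, 2.21], [0.23, 2.52], [-1.04, 4.18], [0, 3.07], [-2.55, 2.55]. Speed limits (rad/s): [2.22, 2.22, 2.57, 3.14, 3.14, 3.14].

INTERFACE

Orientations are given as [roll, pitch, yaw] about the fixed x, y, z axes, in that order (R = Rz(yaw) Ry(pitch) Rx(roll)).
In Python, from cell import manip gives the robot as it stands.
- The arm moves only by the tool arm_command, never from a script. Its argument "steps" is a list of rows, each a list of 3 entries, a list of its own where there are three numbers: the opening, from 0 (shut) to 1 (fully open), then the shift along the tool's x, y, z in cm, then the turn about the tool's z in rad. A call has 1 to 5 rows; each row shifts and turns the commanded pose from where the row before left it, along the tool's axes as they then stand; what a row does not reach is not made up. A row lasts 1/12 s, in which the tool goes at most 41.7 mm and 7.16 degrees, less where a joint would pass 70% of its speed; a pose out of reach is approached as far as the arm can. A call with a gripper value outside its range is refused whole. The fingers move at their own pace and stop on an object; "force" is the grip in N (left out, the last holds). Time passes only in rows, so rows that do not move let the fingers close. It gives the time, the measured TCP pose, the force and the opening at its end, in the units of the state.
- manip.read_state(): the state, without advancing time (a new reading comes with each control period).
- manip.camera(name): name is "scene" or "side" or "wrist"; returns (picture, depth): 400x640x3 uint8, red, green, blue; 400x640 float32, mm along the optical axis (not along the pixel's ray), 0 where there is no reading.
- manip.calibration(name): a dict with "fx", "fy", "cx", "cy" (pixels), "R" (3x3) and "t" (3): a world point X has camera coordinates R X + t; the wrist camera has in their place "tool_from_camera" (4x4, takes a point from camera to tool coordinates, whose origin is the TCP and whose axes are the tool frame's). Camera axes: x right, y down, z forward; pixel columns grow to the right and rows downward; lengths in mm; the calibration is good to about 2 mm. A picture is of the moment at which its call begins: read the wrist's pose just before it. calibration takes no time and is no camera call.
- manip.sign_off(): hands the job in, once; it reports no verdict.
The state is a dict: "clock": time; "joints": joint angles; "qd": joint speeds; "effort": joint torques, N m; "eef_pos": TCP position; "eef_rot": TCP orientation; "wrist_force": force on the tool from outside, world axes, zero at the start; "moment": the same for the moment, N m; "finger_gap": finger opening in mm.
Only numpy, scipy, OpenCV 4.12 (cv2) and the standard library are available. Lean on these libraries where they do the work, as an engineer would, in place of code of your own. Each camera call takes 0.05 s, during which the arm holds its last target.

## Working session

There is one attempt and no reset: what is moved stays moved. The work goes in short steps, Python scripts to look and compute and a tool call to move; the robot and the scene stay as the last step left them, time stands still between calls to the robot, and variables do not carry over. Pictures are saved under pics/ and viewed, and the job is handed in when it is done.

Besides the shell and the picture viewer there is one more tool, called after "Request:" as name(argument=value, ...) on one line, values as JSON. arm_command: Moves the arm, as the interface text tells. Its arguments: {"type":"object","properties":{"steps":{"type":"array","items":{"type":"array"}},"force":{"type":"number"}},"required":["steps"]}

```bash
mkdir -p pics; ls; cat > h.py <<'E'
import numpy as np, cv2
from cell import manip
from scipy.spatial.transform import Rotation as Ro
def snap(n,tag):
    s=manip.read_state(); p,d=manip.camera(n); c=manip.calibration(n)
    cv2.imwrite(f'pics/{tag}.png',p[:,:,::-1]); np.savez(f'{tag}.npz',p=p,d=d,pos=s['eef_pos'],rot=s['eef_rot'])
    return s,p,d,c
def world(n,tag):
    z=np.load(f'{tag}.npz'); d=z['d']; c=manip.calibration(n)
    v,u=np.mgrid[:400,:640]
    X=np.stack([(u-c['cx'])/c['fx']*d,(v-c['cy'])/c['fy']*d,d],-1)
    if n=='wrist':
        T=np.array(c['tool_from_camera']); X=X@T[:3,:3].T+T[:3,3]
        R=Ro.from_euler('xyz',z['rot']).as_matrix(); return X@R.T+z['pos'],d
    return (X-np.array(c['t']))@np.array(c['R']),d
E
python3 - <<'E'
from h import *
print(manip.read_state())
for n in ['scene','side','wrist']:
    snap(n,n+'0'); print(n,manip.calibration(n))
E
```

```text
pics
{'clock': 0.0, 'joints': array([-6.66052745e-02,  3.00465097e-01,  1.52155171e+00, -6.81194819e-06,
        1.32070450e+00, -6.66322816e-02]), 'qd': array([-0.00041122,  0.00093782, -0.00226572, -0.00173264, -0.00022645,
        0.00053643]), 'effort': array([-1.53750298e-03, -5.31805658e+01, -3.52735734e+01,  7.07558286e-02,
        2.43994006e-02, -4.79655944e-05]), 'eef_pos': array([5.49747946e+02, 9.18844554e-03, 2.04902050e+02]), 'eef_rot': array([-3.14152409e+00,  1.12658213e-03,  2.87353136e-05]), 'wrist_force': array([-0.19850638, -0.1120321 ,  0.18281254]), 'moment': array([ 0.00509041,  0.01426615, -0.06010962]), 'finger_gap': 94.10700708559978}
scene {'fx': 386.52690898219964, 'fy': 386.52690898219964, 'cx': 321.19718448159114, 'cy': 199.62540299648742, 'R': array([[ 0.67459495,  0.73785679,  0.02211372],
       [ 0.50826501, -0.44254587, -0.7387962 ],
       [-0.53533946,  0.50962782, -0.673566  ]]), 't': array([-315.3279399 , -188.57821777, 1337.30752128])}
side {'fx': 490.9228842076797, 'fy': 490.9228842076797, 'cx': 321.3545619435967, 'cy': 199.04291219671993, 'R': array([[-0.86778257,  0.49638139,  0.02364164],
       [ 0.27501639,  0.51932495, -0.80911531],
       [-0.41390747, -0.69563432, -0.58717416]]), 't': array([ 423.90872222,  -54.00359395, 1755.34080673])}
wrist {'fx': 278.7067171880202, 'fy': 278.7067171880202, 'cx': 313.12281477245597, 'cy': 198.7041843253747, 'tool_from_camera': array([[ 9.99999955e-01,  2.70050556e-04,  1.33891145e-04,
        -1.76495157e+00],
       [-2.97082520e-04,  9.58121794e-01,  2.86360856e-01,
        -8.40083278e+01],
       [-5.09521155e-05, -2.86360882e-01,  9.58121831e-01,
        -1.78673652e+02],
       [ 0.00000000e+00,  0.00000000e+00,  0.00000000e+00,
         1.00000000e+00]])}
```

View pics/scene0.png

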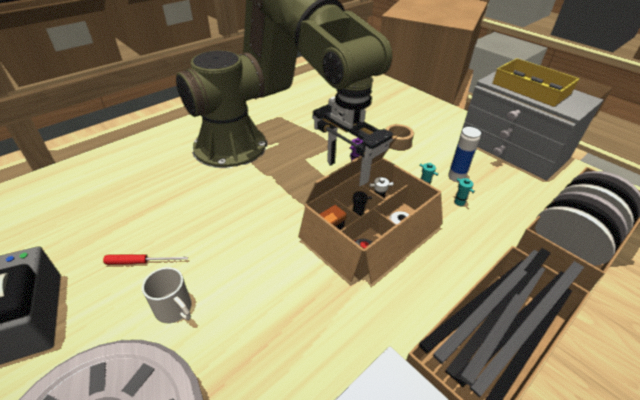

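View pics/side0.png

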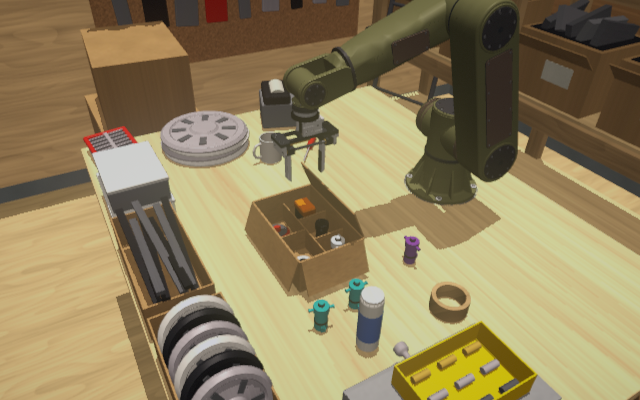

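View pics/wrist0.png

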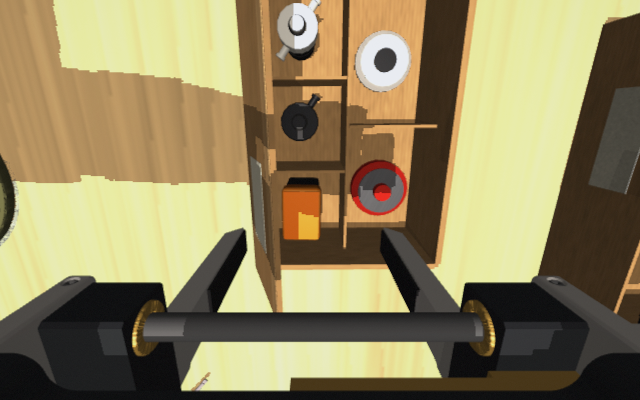

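The white pump shows at wrist pixel (297,28), in the +y near cell. The black pump is at (300,120), the amber lamp at (301,210), and the flap is nearly edge-on at columns 235–275. Next I'll measure the carton, flap and pump.

```bash
python3 - <<'E'
from h import *
W,d=world('wrist','wrist0'); p=np.load('wrist0.npz')['p']
for (u,v) in [(297,24),(297,15),(297,40),(300,120),(258,190),(250,150),(262,170),(275,290),(242,40),(248,90),(265,60),(270,150),(278,300),(440,262),(462,60),(345,60),(300,268),(360,267),(420,266)]:
    print((u,v),p[v,u],W[v,u].round(1))
for n in ['scene','side']:
    W,d=world(n,n+'0'); p=np.load(n+'0.npz')['p']
    # rim pts & flap
    m=(W[...,0]>400)&(W[...,0]<760)&(W[...,1]>-150)&(W[...,1]<350)&(W[...,2]>98)&(W[...,2]<135)&(d>0)
    q=p.astype(int); m&=(q[...,0]>q[...,2]+25)&(q[...,0]>60)
    print(n,m.sum(),W[m].min(0),W[m].max(0))
    o=p.copy(); o[m]=[0,255,0]
    v,u=np.where(m); o=o[max(0,v.min()-60):v.max()+60,u.min()-60:u.max()+60]
    cv2.imwrite(f'pics/{n}_z.png',cv2.resize(o[:,:,::-1],None,fx=3,fy=3)[:600,:800])
E
```

```text
(297, 24) [232 235 240] [533.  164.6  91.7]
(297, 15) [226 229 235] [533.2 171.5  92.9]
(297, 40) [232 235 240] [532.2 154.3  79.5]
(300, 120) [36 35 34] [534.7  79.6  92.7]
(258, 190) [100  96  84] [502.3  24.8 160.4]
(250, 150) [78 57 36] [491.6  54.4 132.7]
(262, 170) [116  87  53] [509.9  45.  178.4]
(275, 290) [142 110  70] [519.2 -42.7 201.2]
(242, 40) [118  88  55] [490.4 142.4 131. ]
(248, 90) [116  86  53] [495.5 103.6 143.4]
(265, 60) [193 143  87] [519.7 115.2 203.5]
(270, 150) [208 156  95] [520.5  62.9 204.4]
(278, 300) [204 151  93] [521.6 -49.  204.6]
(440, 262) [223 187 118] [687.7 -70.6 109.3]
(462, 60) [207 154  94] [681.7 131.8 107.7]
(345, 60) [58 42 26] [583.2 142.9  43.7]
(300, 268) [223 168 103] [533.4 -77.9 109.8]
(360, 267) [226 172 105] [599.8 -76.7 109.7]
(420, 266) [78 75 71] [603.5   9.3 255.2]
scene 1839 [484.14762732 -84.80165418  98.00625001] [694.33238731 226.05743506 134.95638886]
side 1401 [484.82096777 -82.99324198  98.05460697] [694.47197275 236.49425059 134.84630377]
```

```bash
python3 - <<'E'
from h import *
for n in ['wrist','scene','side']:
    W,d=world(n,n+'0'); p=np.load(n+'0.npz')['p'].astype(int)
    r=(d>0)&(abs(W[...,0]-533)<45)&(abs(W[...,1]-168)<45)
    w=r&(p.min(-1)>110)&(p.max(-1)-p.min(-1)<40)
    for lo,hi in [(62,84),(86,97)]:
        m=w&(W[...,2]>lo)&(W[...,2]<hi)
        if m.sum(): print(n,lo,m.sum(),W[m].mean(0).round(1),W[m].min(0).round(1),W[m].max(0).round(1),'px',np.argwhere(m).mean(0)[::-1].round(1))
    f=(d>0)&(W[...,2]>120)&(W[...,2]<206)&(W[...,0]>480)&(W[...,0]<530)&(p[...,0]>p[...,2]+20)&(W[...,1]>-90)&(W[...,1]<230)
    if f.sum()>50:
        A=np.c_[W[f][:,1:],np.ones(f.sum())]; k=np.linalg.lstsq(A,W[f][:,0],rcond=None)[0]
        print(n,'flap x=%.3f y + %.3f z + %.1f'%tuple(k),f.sum(),'x at z112,y70',k@[70,112,1],'ang',np.arctan2(1,k[1]),W[f][:,1].min(),W[f][:,1].max(),W[f][:,2].max())
p=cv2.imread('pics/wrist0.png')[0:80,250:350]; cv2.imwrite('pics/pumpz.png',cv2.resize(p,None,fx=6,fy=6))
E
```

```text
wrist 62 1347 [532.7 165.7  80.3] [511.6 138.4  70.2] [554.5 189.9  84. ] px [297.4  26.3]
wrist 86 189 [532.7 165.9  91.2] [526.5 159.5  86.1] [540.3 172.7  93.1] px [296.6  22.7]
wrist flap x=-0.008 y + 0.413 z + 436.9 7603 x at z112,y70 482.6425052217386 ang 1.1792854669826136 -73.89195370176346 173.45891801140596 205.82550434379615
scene 62 113 [538.4 160.6  79.3] [515.  138.9  68.4] [554.7 191.7  83.7] px [381.5 183.7]
scene 86 20 [533.9 165.4  90.8] [525.2 159.4  86.1] [541.2 172.7  94.4] px [382. 179.]
scene flap x=-0.007 y + 0.382 z + 446.1 856 x at z112,y70 488.4165604510532 ang 1.2055701583764267 -75.92796936270513 219.17611352641958 205.72560398699696
side 62 80 [536.  168.3  79.4] [513.9 138.5  70.5] [554.1 185.   83.9] px [337.2 240.8]
side 86 13 [533.6 166.7  89.8] [526.9 160.5  86.2] [541.2 175.3  91.7] px [337.8 237.4]
side flap x=-0.010 y + 0.382 z + 447.1 734 x at z112,y70 489.19539448150726 ang 1.2055553238154662 -74.17271247816181 221.515556993018 205.83781471698225
```

View pics/pumpz.png

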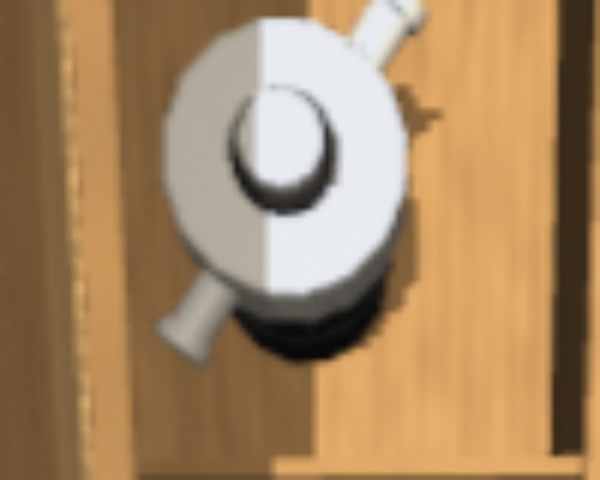

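Request:
arm_command(steps=[[0,[0,0,-1.5],0],[0,[0,0,-1.5],0],[0,[1,-2,0],0],[0,[1,-2.5,0],0],[0,[0.5,-2.5,0],0]], force=10)

```text
clock: 0.57
eef_pos: [575.6, 70.6, 235.4]
eef_rot: [3.142, -0.0, -0.001]
wrist_force: [0.6, -0.3, -0.1]
finger_gap: 64.2
```

The zoom shows a white head with two opposite outlets, so this is the target pump. Its tip is at about (533,166,92). The flap is at about 1.2 rad with its crease near x 487.

Request:
arm_command(steps=[[0,[0,0,0],0],[0,[0,0,0],0],[0,[0,0,2],0],[0,[0,0,3],0],[0,[0,0,2.5],0]])

```text
clock: 0.98
eef_pos: [574.6, 68.9, 159.2]
eef_rot: [3.141, -0.0, -0.001]
wrist_force: [0.1, -0.8, -1.3]
finger_gap: 30.8
```

Request:
arm_command(steps=[[0,[-1,0,0],0],[0,[-1,0,0],0],[0,[-1,0,0],0],[0,[-1,0,0],0],[0,[-1,0,0],0]])

```text
clock: 1.4
eef_pos: [524.4, 68.9, 160.4]
eef_rot: [3.141, -0.0, -0.001]
wrist_force: [0.2, -0.9, 1.1]
finger_gap: 0.8
```

Request:
arm_command(steps=[[0,[-0.6,0,0],0],[0,[-0.6,0,0],0],[0,[-0.6,0,0],0],[0,[-0.6,0,0],0],[0,[-0.6,0,0],0]])

```text
clock: 1.82
eef_pos: [494.6, 69.8, 160.4]
eef_rot: [3.142, 0.0, -0.0]
wrist_force: [1.4, -0.9, -0.1]
finger_gap: 0.2
```

Request:
arm_command(steps=[[0,[-0.7,0,0],0],[0,[-0.7,0,0],0],[0,[-0.7,0,0],0],[0,[-0.7,0,0],0],[0,[-0.7,0,0],0]])

```text
clock: 2.23
eef_pos: [459.2, 70.0, 160.5]
eef_rot: [-3.142, -0.0, 0.0]
wrist_force: [0.7, -0.9, 0.6]
finger_gap: 0.5
```

```bash
python3 - <<'E'
from h import *
s,p,d,c=snap('side','side1'); cv2.imwrite('pics/side1z.png',cv2.resize(p[120:320,220:480,::-1],None,fx=3,fy=3)); print(s['wrist_force'])
E
```

```text
[ 0.69808474 -0.91518915  0.56568453]
```

View pics/side1z.png

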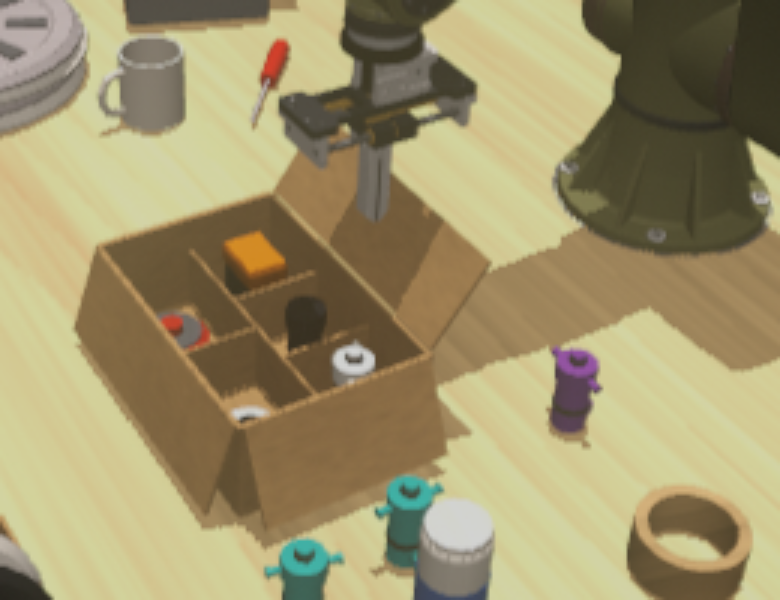

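The flap has passed upright and now leans outward in front of the fingertips. I'll keep pushing outward and down.

Request:
arm_command(steps=[[0,[-0.6,0,0.5],0],[0,[-0.6,0,0.5],0],[0,[-0.6,0,0.6],0],[0,[-0.4,0,0.7],0],[0,[-0.3,0,0.7],0]])

```text
clock: 2.7
eef_pos: [434.3, 70.0, 129.6]
eef_rot: [3.142, 0.0, 0.0]
wrist_force: [-0.1, 0.5, 0.7]
finger_gap: 0.7
```

Request:
arm_command(steps=[[0,[-0.2,0,0.7],0],[0,[0,0,0.7],0],[0,[0,0,0.5],0],[0,[0,0,0],0]])

```text
clock: 3.03
eef_pos: [432.6, 69.9, 110.3]
eef_rot: [3.141, 0.002, -0.0]
wrist_force: [-0.7, 0.6, -0.0]
finger_gap: 0.8
```

Request:
arm_command(steps=[[0,[0,0,-1],0],[0,[0,0,-2],0],[0,[0,0,-2.5],0],[0,[0,0,-1],0],[0,[0,0,0],0]])

```text
clock: 3.45
eef_pos: [434.2, 70.1, 179.1]
eef_rot: [-3.141, -0.005, 0.0]
wrist_force: [0.2, -0.3, -0.5]
finger_gap: 0.4
```

```bash
python3 - <<'E'
from h import *
s,p,d,c=snap('side','side2'); cv2.imwrite('pics/side2z.png',cv2.resize(p[120:320,220:480,::-1],None,fx=3,fy=3)); print(s['wrist_force'])
W,d=world('side','side2')
f=(d>0)&(W[...,2]>80)&(W[...,2]<215)&(W[...,0]>380)&(W[...,0]<478)&(p[...,0].astype(int)>p[...,2]+20)&(W[...,1]>-75)&(W[...,1]<220)
k=np.linalg.lstsq(np.c_[W[f][:,:2],np.ones(f.sum())],W[f][:,2],rcond=None)[0]
print(f.sum(),k,'ang',np.pi+np.arctan(k[0]),W[f].min(0),W[f].max(0))
E
```

```text
[ 0.1569842  -0.31522974 -0.48336409]
1719 [ 8.83770989e-02 -5.00286883e-04  7.12356645e+01] ang 3.2297407346270064 [384.68280221 -74.94830377  98.88657353] [477.94544154 219.90231582 213.20300086]
```

View pics/side2z.png

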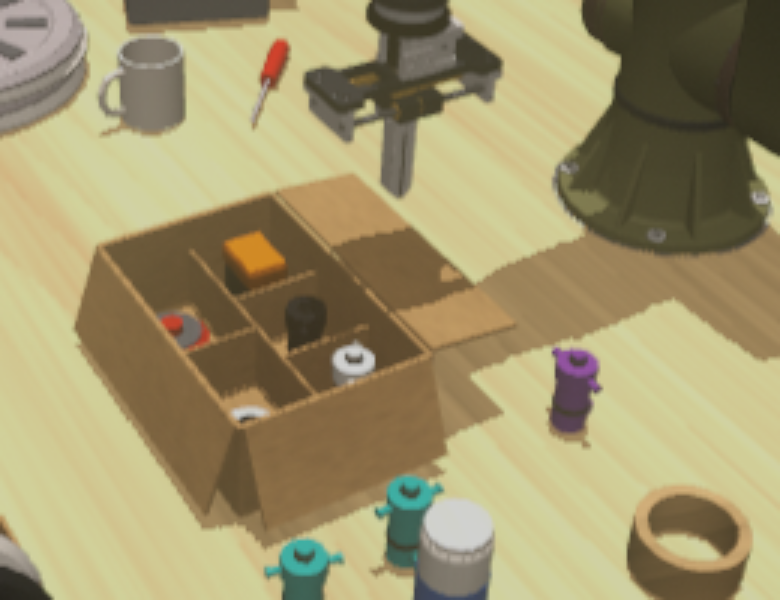

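The flap lies open at about 3.2 rad and stays there without contact. I'll move over the pump high up and take a wrist look before descending.

Request:
arm_command(steps=[[0,[2,-2,0],0],[0,[2.5,-2.4,0],0],[0,[2.5,-2.4,0],0],[0,[2,-1.8,0],0],[0,[0.9,-1.0,0],0]])

```text
clock: 3.92
eef_pos: [533.1, 167.7, 174.4]
eef_rot: [3.141, 0.002, 0.001]
wrist_force: [-0.5, -0.4, 0.2]
finger_gap: 0.4
```

Request:
arm_command(steps=[[0,[0,0,0.5],0],[0,[0,0,1],0],[0,[0,0,1],0],[0,[0,0,0.5],0],[0,[0,0,0],0]])

```text
clock: 4.33
eef_pos: [530.9, 165.2, 144.7]
eef_rot: [3.141, 0.003, -0.001]
wrist_force: [-0.2, 0.1, 0.8]
finger_gap: 0.3
```

```bash
python3 - <<'E'
from h import *
for n in ['side','scene','wrist']:
    s,p,d,c=snap(n,n+'3'); W,d=world(n,n+'3'); p=p.astype(int)
    r=(d>0)&(abs(W[...,0]-533)<15)&(abs(W[...,1]-166)<15)
    m=r&(p.min(-1)>110)&(p.max(-1)-p.min(-1)<40)&(W[...,2]>86)&(W[...,2]<97)
    if m.sum(): print(n,m.sum(),W[m].mean(0).round(1),W[m].min(0).round(1),W[m].max(0).round(1))
print(s['eef_pos'],s['clock'])
E
```

```text
side 12 [533.5 166.6  90.8] [527.1 162.2  89.2] [540.2 172.3  91.6]
scene 11 [534.4 164.7  92.6] [528.4 158.3  90. ] [539.7 169.2  94.4]
wrist 161 [532.5 166.2  91.3] [526.3 159.8  86.9] [540.8 172.5  92.9]
[531.76909356 165.58536546 146.43874653] 4.4333
```

View pics/wrist3.png

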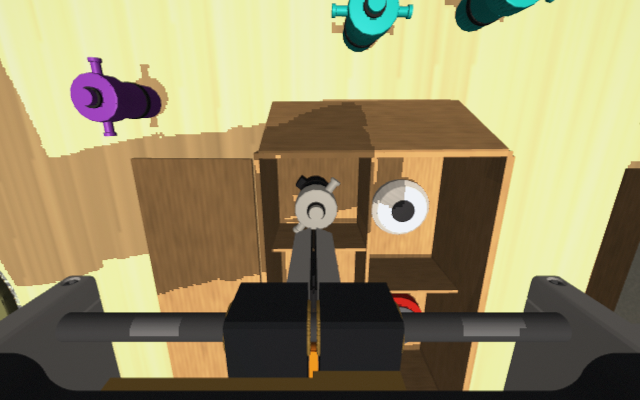

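The fingertips are centred over the white nipple at pixel (316,212), and the flap lies open on the left. I'll descend about 29 mm and hold.

Request:
arm_command(steps=[[0,[0,0,0.8],0],[0,[0.1,0,0.8],0],[0,[0,0,0.8],0],[0,[0,0,0.5],0],[0,[0,0,0],0]])

```text
clock: 4.9
eef_pos: [532.4, 165.8, 115.8]
eef_rot: [3.141, 0.002, -0.0]
wrist_force: [0.0, 0.6, 1.2]
finger_gap: 0.2
```

Request:
arm_command(steps=[[0,[0,0,0],0],[0,[0,0,0],0],[0,[0,0,0],0],[0,[0,0,0],0],[0,[0,0,0],0]])

```text
clock: 5.32
eef_pos: [533.1, 166.0, 117.7]
eef_rot: [-3.141, -0.0, 0.0]
wrist_force: [-0.2, 0.1, 0.2]
finger_gap: 0.6
```

Request:
arm_command(steps=[[0,[0,0,0],0],[0,[0,0,0],0],[0,[0,0,0],0],[0,[0,0,0],0],[0,[0,0,0],0]])

```text
clock: 5.73
eef_pos: [533.0, 166.0, 117.5]
eef_rot: [-3.142, -0.0, -0.0]
wrist_force: [1.0, 0.6, -0.0]
finger_gap: 0.5
```

Request:
arm_command(steps=[[0,[0,0,0],0],[0,[0,0,0],0],[0,[0,0,0],0],[0,[0,0,0],0],[0,[0,0,0],0]])

```text
clock: 6.15
eef_pos: [533.0, 166.0, 117.4]
eef_rot: [3.142, 0.0, -0.0]
wrist_force: [-0.0, 1.1, -0.6]
finger_gap: 0.6
```

Request:
arm_command(steps=[[0,[0,0,0],0],[0,[0,0,0],0],[0,[0,0,0],0],[0,[0,0,0],0],[0,[0,0,0],0]])

```text
clock: 6.57
eef_pos: [533.0, 166.0, 117.4]
eef_rot: [-3.142, 0.0, 0.0]
wrist_force: [-0.1, -0.2, 0.4]
finger_gap: 0.5
```

Request:
arm_command(steps=[[0,[0,0,0],0],[0,[0,0,0],0],[0,[0,0,0],0],[0,[0,0,0],0],[0,[0,0,0],0]])

```text
clock: 6.98
eef_pos: [533.0, 166.0, 117.4]
eef_rot: [3.142, 0.0, -0.0]
wrist_force: [0.7, 0.0, -0.0]
finger_gap: 0.1
```

Request:
arm_command(steps=[[0,[0,0,0],0],[0,[0,0,0],0],[0,[0,0,0],0],[0,[0,0,0],0],[0,[0,0,0],0]])

```text
clock: 7.4
eef_pos: [533.0, 166.0, 117.5]
eef_rot: [3.142, 0.0, 0.0]
wrist_force: [0.8, 0.1, -0.5]
finger_gap: 0.2
```

Request:
arm_command(steps=[[0,[0,0,0],0],[0,[0,0,0],0],[0,[0,0,0],0],[0,[0,0,0],0],[0,[0,0,0],0]])

```text
clock: 7.82
eef_pos: [533.0, 166.0, 117.5]
eef_rot: [-3.142, -0.0, 0.0]
wrist_force: [-0.5, 0.4, 0.2]
finger_gap: 0.3
```

```bash
python3 - <<'E'
from h import *
s,p,d,c=snap('side','side4'); cv2.imwrite('pics/side4z.png',cv2.resize(p[120:320,220:480,::-1],None,fx=3,fy=3)); print(s['eef_pos'],s['wrist_force'],s['clock'])
E
```

```text
[532.99280925 166.01976915 117.46609328] [-0.47258841  0.40471623  0.21131497] 7.8167
```

View pics/side4z.png

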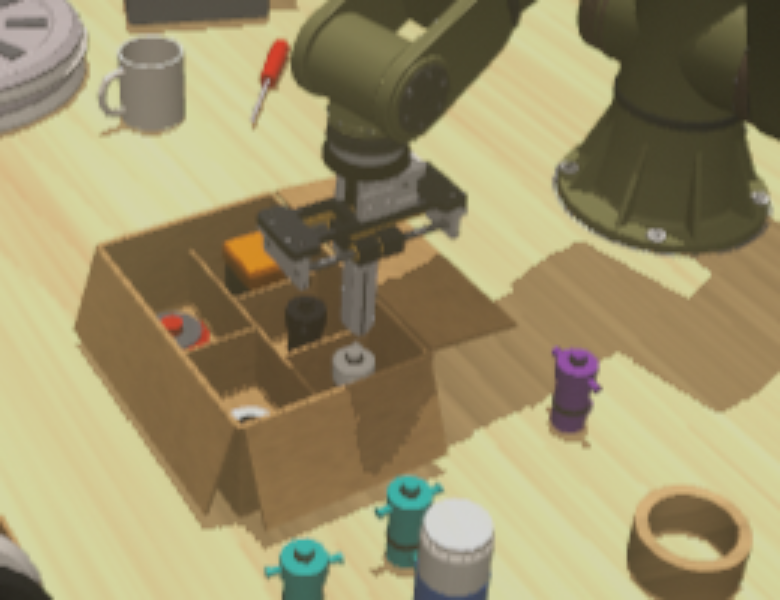

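The fingers hold just above the nipple at crop pixel (355,330). The flap is still open and nothing else has moved. The arm has held still for over 2.4 s, so I'm handing in.

```bash
python3 -c "
from cell import manip
print(manip.sign_off())"
```

```text
the job is handed in; nothing more can be done
None
```

I folded the flap outward and then pointed down at the white two-outlet pump, which is in the near row's +y cell. I handed in at 7.8 s with the arm still pointing.

- **Flap:** I pushed it from about 1.2 rad to about 3.2 rad with the shut fingertips. It stayed there after I let go and still looked open in the last picture. The wrist force I read stayed below about 2 N, near the sensor's noise.
- **Pointing:** The tip was at (533.0, 166.0, 117.5). I measured the pump top at about (533, 166, 92), so the tip was about 25 mm above it, held for about 2.5 s before hand-in.
- **Position check:** The three cameras agreed on the pump's position to within about 2 mm, and it was the same before and after I moved the flap.
- **Other items:** In the last side view, the parts and bench items in the frame looked unmoved. I checked this by eye only.

No checks failed. One early flap fit from the wrist camera put the crease about 6 mm off the other two views and the angle at 1.18 instead of 1.21 rad, which made no difference to the push.

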